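Drop two mixing balls into the mug with the lever of the ball dispenser

ROBOT

A 6-joint arm with a two-finger parallel gripper is mounted at the origin on a cart in front of the work surface, level with it; the furniture and walls round the work are solid. World frame = base frame: x ahead of the robot, y to its left, z up, the work surface at z = 0. Lengths are in m, angles in rad, forces in N, time in s.
With the tool pointing down it reaches from about 0.3 to 0.875 m from the base axis. Payload 6.4 kg.
Tool frame: the origin (TCP) lies at the very end of the fingers, on their centre line; the grasp point (between the pads) lies 19 mm behind it (ctrl.hold_point_z is the distance from the TCP to the grasp point, in m); y points along the fingers, x is the direction in which the jaws open and shut, and the axes are right-handed (so a half turn about y gives the same grasp; the last joint's range is limited). The gripper opens to 85 mm and grips with 20 to 120 N. Pads are 22 mm wide; open, the fingers measure 114 mm over their backs; the gripper's body (76 mm by 85 mm) begins 54 mm behind the grasp point. The pads swing forward as they close: fully open they stand 13 mm farther back than shut.
Start: joints at [1.026, 0.181, 1.607, -0, 1.354, -0.206], TCP at [0.191, 0.542, 0.231] pointing down, gripper open.
Joint ranges: [-2.99, 2.99], [-0.89, 2.07], [0.3, 2.58], [-1.14, 4.28], [0, 2.63], [-3.12, 3.12]. Speed limits (rad/s): [2.57, 2.57, 3.01, 3.14, 3.14, 3.14].

INTERFACE

Orientations are given as a unit quaternion [w, x, y, z].
In Python, from bench import ctrl, imaging gives the robot as it stands.
- The arm moves only by the shell command python3 -m jog 'ROWS'. ROWS is JSON, a list of rows, each a list of 3 entries, a list of its own where there are three numbers: the shift along the tool's x, y, z in cm, then the turn, a rotation vector about the tool's x, y, z in rad, then the finger opening in cm, from 0 to 8.54. A call has 1 to 12 rows; each row shifts and turns the pose as measured when the row begins, along the tool's axes as they then stand; what a row does not reach is not made up. A row lasts 1/12 s, in which the tool goes at most 41.7 mm and 7.16 degrees, less where a joint would pass 70% of its speed; a pose out of reach is approached as far as the arm can. A call is refused whole if a number of a shift passes 4.17 or a number of a turn 0.125, either way. A call with a gripper value outside its range is refused whole. The fingers move at their own pace and stop on an object; the grip force is fixed at half the most. Time passes only in rows, so rows that do not move let the fingers close. It gives the time, the measured TCP pose, the force and the opening at its end, in the units of the state.
- ctrl.get_obs(): the state, without advancing time (a new reading comes with each control period).
- imaging.camera(name): name is "side" or "top"; returns a dict with "frame" (420x560x3 uint8, red, green, blue), "depth" (420x560 float32, m along the optical axis (not along the pixel's ray), 0 where there is no reading), "K" (3x3 intrinsics, pixels), "R" (3x3) and "t" (3): a world point X has camera coordinates R X + t. Camera axes: x right, y down, z forward; pixel columns grow to the right and rows downward; lengths in m; the calibration is good to about 2 mm. A picture is of the moment at which its call begins.
- ctrl.hand_in(): hands the job in, once; it reports no verdict.
The state is a dict: "time_s": time; "q": joint angles; "dq": joint speeds; "joint_efforts": joint torques, N m; "eef_pos": TCP position; "eef_rot": TCP orientation; "wrist_force": force on the tool from outside, world axes, zero at the start; "torque": the same for the moment, N m; "opening": opening from 0.0 (shut) to 1.0 (fully open).
Only numpy, scipy, OpenCV 4.12 (cv2) and the standard library are available. Lean on these libraries where they do the work, as an engineer would, in place of code of your own. Each camera call takes 0.05 s, during which the arm holds its last target. There are 200 camera calls.

TASK

Push the orange mug along the desk, without lifting it, until it stands home against the curved stop under the spout of the ball dispenser. Then press the dispenser's red pad all the way down and let it come right up again, twice, so that two steel mixing balls, and no more, drop into the mug. Touch no ball, tip nothing and leave everything else where it stands.

Things in the scene. Friction and masses are not known exactly. Their poses are not given: they have to be found in the camera images.
- dispenser: Ball dispenser, fixed to the desk: grey base plate, sloping track of steel rods, rocking lever above it, curved wire stop for the mug. Origin on the desk right below the spout; z up; its +x axis is the way the mug is pushed in. The track climbs from the spout at 10 degrees, horizontally 10 degrees to the right of +x (towards -y); the 112 x 60 x 8 mm base plate lies under it, 44 to 156 mm out
- bay (a point): The dispenser's origin as a point on the desk below the spout: where the centre of the mug's underside belongs. Round it, on the +x side, runs the stop, a cradle of bent wire open towards -x: arcs 7 mm and 34 mm above the desk, 39 and 40 mm in inner radius about a point 6 mm back from this one (towards -x), reaching 54 and 42 degrees to either side of +x. The mug comes home against them about 1 mm beyond this point
- spout (a point): Lower end of the track, between the ends of its two steel rods, nearly over the bay; undersides 77 mm above the desk, 9 mm above the mug's rim; the side rods reach 90 mm. The gate's guide posts stand 50 to 66 mm from the bay along the track and reach 131 mm above the desk
- pivot (a point): Axis of the rocking lever, level and across the track, 132 mm above the desk; its posts are 41 mm apart outside and end 8 mm above it. The pad lies uphill of it, the gate 42 mm downhill
- pad (a point): Centre of the upper face of the red pad (34 x 30 mm) at the uphill end of the lever, at rest about 152 mm above the desk and 49 mm uphill of the pivot. Pressed straight down by 22 mm it meets its stop, 4 mm further uphill. A spring pushes back with about 2 N at rest and 5 N at the stop, and lifts the pad again when let go
- feed_lever (a joint): Angle of the lever (rad): 0 at rest (pad up, gate down), 0.43 at its stop (pad down, gate lifted 18 mm). The gate lets a ball pass from about 0.32 on; a finger that rises behind the first ball holds the rest, so each full stroke frees one ball, within 0.6 s. Back below 0.05, the next ball rolls to the gate within 0.6 s
- gate (a joint): Height of the brass gate (m): 0 closed, 0.018 fully lifted; driven by the lever
- mug: Loose orange plastic mug, 68 mm high, 69 mm across at the rim and 64 mm at the foot, about 0.11 kg. Origin on its underside, 10.5 mm from the mug's axis towards the handle; z up; the handle points along its -y axis (when pushed at the middle the mug tends to drift to the handle side) and reaches 56 mm from the mug's axis, 13 to 58 mm above the desk
- mug_axis (a point): Centre of the mug's underside, on the axis of its round body
- ball_1: Loose steel mixing ball, 16 mm across, 17 g, origin at its centre: the lowest in the track, lying against the gate
- ball_2: Loose steel mixing ball, 16 mm across, 17 g, origin at its centre: the second in the track
- ball_3: Loose steel mixing ball, 16 mm across, 17 g, origin at its centre: the third in the track
- ball_4: Loose steel mixing ball, 16 mm across, 17 g, origin at its centre: the last in the track
- primer_jar: Bystander, loose: paint jar with black screw cap, 66 mm across, 70 mm high, between the solder station and the vise; origin at its underside
- masking_tape: Bystander, loose: roll of masking tape, 104 mm across, 25 mm high, on the right; origin at its underside
- glue_bottle: Bystander, loose: squeeze bottle with red cap, 38 mm across, 130 mm high, on the left; origin at its underside
- solder_reel: Bystander, loose: reel of solder, 86 x 62 x 35 mm, on the left; origin at its underside
- pliers: Bystander, loose: pointed pliers with yellow grips lying flat, 102 mm long, on the left; origin at its underside
Mind the look-alikes: they are no part of the job. Of the things that look like the mug, take the one that is farthest to the robot's left at the start.

How it is judged:
On the way, in this order (a step that is already met when the one before it is completed fails the run):
1. the mug stands home under the spout, upright, with all balls still in the track (horizontal distance between mug_axis and bay below 0.016 m and angle between mug's own z axis and vertical below 0.1 rad and height (world z) of mug below 0.006 m and height (world z) of each of ball_1, ball_2, ball_3, ball_4 above 0.09 m and horizontal distance between each of ball_1, ball_2, ball_3, ball_4 and bay above 0.055 m), for 0.2 s.
2. the first ball is in the mug and the others are still in the track (horizontal distance between mug_axis and bay below 0.016 m and angle between mug's own z axis and vertical below 0.1 rad and height (world z) of mug below 0.006 m and horizontal distance between ball_1 and mug_axis below 0.03 m and height (world z) of ball_1 below 0.05 m and height (world z) of each of ball_2, ball_3, ball_4 above 0.09 m and horizontal distance between each of ball_2, ball_3, ball_4 and bay above 0.055 m), for 0.2 s.
3. the second ball is in the mug too (horizontal distance between mug_axis and bay below 0.016 m and angle between mug's own z axis and vertical below 0.1 rad and height (world z) of mug below 0.006 m and horizontal distance between each of ball_1, ball_2 and mug_axis below 0.03 m and height (world z) of each of ball_1, ball_2 below 0.05 m and height (world z) of each of ball_3, ball_4 above 0.09 m and horizontal distance between each of ball_3, ball_4 and bay above 0.055 m), for 0.2 s.
At the end, for the whole second after the job is handed in: The mug stands upright on the desk with its axis within 16 mm of the point below the spout; the first two balls lie in it and the other two are still in the track; the lever is back up (below 0.05 rad), the gate is closed and nothing moves (all of step 3 and value of joint feed_lever below 0.05 rad and value of joint gate below 0.003 m and linear speed of mug below 0.02 m/s and linear speed of ball_3 below 0.05 m/s); the robot touches nothing.
It fails at once if the mug is lifted off the desk (12 mm) or tipped (0.3 rad) (height (world z) of mug above 0.012 m or angle between mug's own z axis and vertical above 0.3 rad).
It fails at once if a third ball leaves the track (height (world z) of any of ball_3, ball_4 below 0.085 m).
It fails at once if the robot touches a ball (contact force between any of the arm, the fingers and ball_1 above 0.3 N or contact force between any of the arm, the fingers and ball_2 above 0.3 N or contact force between any of the arm, the fingers and ball_3 above 0.3 N or contact force between any of the arm, the fingers and ball_4 above 0.3 N).
It fails at once if something else on the desk is moved by more than 20 mm (distance of any of primer_jar, masking_tape, glue_bottle, solder_reel, pliers from where it was at the start of the episode above 0.02 m).
It fails at once if the paint jar or the glue bottle is tipped (0.3 rad) (angle between any of primer_jar, glue_bottle's own z axis and vertical above 0.3 rad).
It also fails if it takes over 58 s, if anything falls off the work surface, if the arm or the gripper's body presses on something with over 40 N, if the wrist force passes 120 N, or if a joint passes its speed limit or range.

## Working session

There is one attempt and no reset: what is moved stays moved. The work goes in short steps, Python scripts to look and compute and a shell command to move; the robot and the scene stay as the last step left them, time stands still between calls to the robot, and variables do not carry over. Pictures are saved under pics/ and viewed, about 8 in all and at most 12, crops included, and the job is handed in when it is done.

```bash
mkdir -p pics; cat > h.py <<'E'
import numpy as np, cv2
from bench import ctrl, imaging
def grab(n):
    c=imaging.camera(n); np.savez(f'/tmp/{n}.npz',**c); return c
def load(n): return dict(np.load(f'/tmp/{n}.npz'))
def ray(c,u,v,z):
    d=c['R'].T@np.linalg.inv(c['K'])@np.array([u,v,1.]); o=-c['R'].T@c['t']
    return o+d*(z-o[2])/d[2]
def proj(c,X):
    p=c['K']@(c['R']@np.array(X,float)+c['t']); return p[:2]/p[2]
def cloud(c):
    h,w=c['depth'].shape; v,u=np.mgrid[:h,:w]; d=c['depth']
    P=np.stack([u,v,np.ones_like(u)],-1)@np.linalg.inv(c['K']).T*d[...,None]
    return (P-c['t'])@c['R']
def save(im,name): cv2.imwrite(f'pics/{name}.png',cv2.cvtColor(im,cv2.COLOR_RGB2BGR))
E
python3 - <<'E'
from h import *
for n in('top','side'):
    c=grab(n); save(c['frame'],n+'0'); print(n,c['K'].round(1).tolist(),(-c['R'].T@c['t']).round(3),c['R'].round(2).tolist())
o=ctrl.get_obs(); print({k:np.round(v,3).tolist() for k,v in o.items()})
E
```

```text
top [[422.1, 0.0, 286.5], [0.0, 422.1, 209.3], [0.0, 0.0, 1.0]] [0.407 0.006 1.181] [[0.01, -1.0, -0.01], [-0.98, -0.01, -0.19], [0.19, 0.01, -0.98]]
side [[388.3, 0.0, 273.7], [0.0, 388.3, 204.7], [0.0, 0.0, 1.0]] [ 0.436 -0.72   0.735] [[0.97, -0.24, -0.02], [-0.17, -0.62, -0.77], [0.18, 0.75, -0.64]]
{'time_s': 0.1, 'q': [1.026, 0.182, 1.608, -0.0, 1.354, -0.206], 'dq': [-0.001, -0.004, -0.002, -0.0, 0.003, 0.003], 'joint_efforts': [0.001, -44.588, -35.223, -0.0, 0.004, -0.0], 'eef_pos': [0.191, 0.542, 0.23], 'eef_rot': [-0.577, 0.577, 0.408, -0.409], 'wrist_force': [-0.486, -0.178, -0.777], 'torque': [-0.048, 0.025, 0.018], 'opening': 0.996}
```

View pics/top0.png

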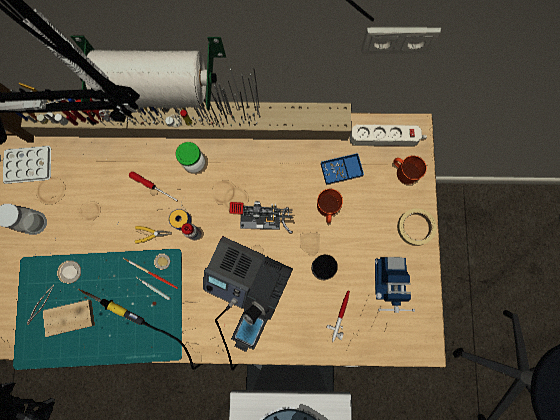

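View pics/side0.png

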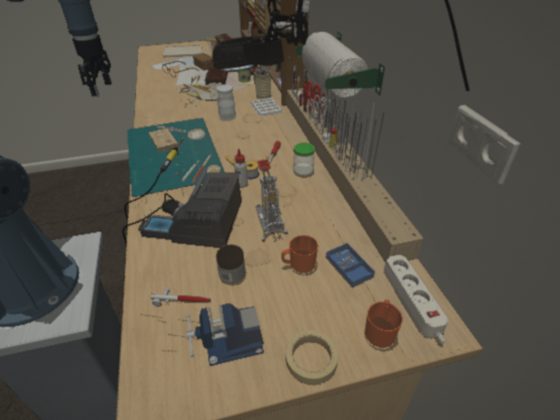

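The red-brown mugs in the top view are A at (330,203) and B at (410,168). There is also a white cup in the blue holder at (20,218), which is not a mug. The robot's left is image left, so A is the target. The dispenser is at (265,213), with its pad at (236,208). Next is the close crop with measurements.

```bash
python3 - <<'E'
from h import *
t=load('top');s=load('side')
a=cv2.resize(t['frame'][170:245,222:362],None,fx=5.6,fy=5.6,interpolation=3)[:,:784]
b=cv2.resize(s['frame'][170:280,245:330],None,fx=4,fy=4,interpolation=3)
save(a,'cropT'); save(b,'cropS')
for n,c,roi in(('top',t,(222,362,170,245)),('side',s,(240,340,150,290))):
    P=cloud(c); hsv=cv2.cvtColor(c['frame'],cv2.COLOR_RGB2HSV); u0,u1,v0,v1=roi
    m=np.zeros(hsv.shape[:2],bool); m[v0:v1,u0:u1]=1
    red=m&((hsv[...,0]<10)|(hsv[...,0]>172))&(hsv[...,1]>130)&(hsv[...,2]>50)
    nn,l,st,ce=cv2.connectedComponentsWithStats(red.astype(np.uint8))
    for i in range(1,nn):
        if st[i,4]>25:
            q=P[l==i]; print(n,st[i].tolist(),ce[i].round(1),'med',np.median(q,0).round(3),'lo',np.percentile(q,3,0).round(3),'hi',np.percentile(q,97,0).round(3))
            zt=np.percentile(q[:,2],97); r=q[q[:,2]>zt-.008]; print('   toppart',r[:,:2].min(0).round(3),r[:,:2].max(0).round(3),zt.round(3))
E
```

```text
top [317, 189, 26, 34, 495] [329.7 202.6] med [ 0.656 -0.103  0.02 ] lo [ 0.604 -0.131  0.014] hi [ 0.683 -0.075  0.068]
   toppart [ 0.407 -0.134] [0.685 0.006] 0.068
top [229, 202, 15, 12, 141] [235.8 207.6] med [0.613 0.142 0.152] lo [0.599 0.126 0.029] hi [0.634 0.155 0.157]
   toppart [0.407 0.006] [0.627 0.157] 0.157
side [240, 154, 4, 9, 28] [241.3 158. ] med [0.572 0.264 0.099] lo [0.566 0.258 0.09 ] hi [0.577 0.273 0.106]
   toppart [0.568 0.259] [0.578 0.274] 0.106
side [258, 160, 12, 10, 89] [263.5 164.2] med [0.613 0.135 0.152] lo [0.6   0.124 0.146] hi [0.626 0.151 0.155]
   toppart [0.599 0.122] [0.627 0.153] 0.155
side [282, 236, 35, 36, 522] [302.9 253.3] med [ 0.652 -0.115  0.043] lo [ 0.607 -0.134  0.012] hi [ 0.681 -0.068  0.067]
   toppart [ 0.436 -0.72 ] [ 0.679 -0.067] 0.067
```

View pics/cropT.png

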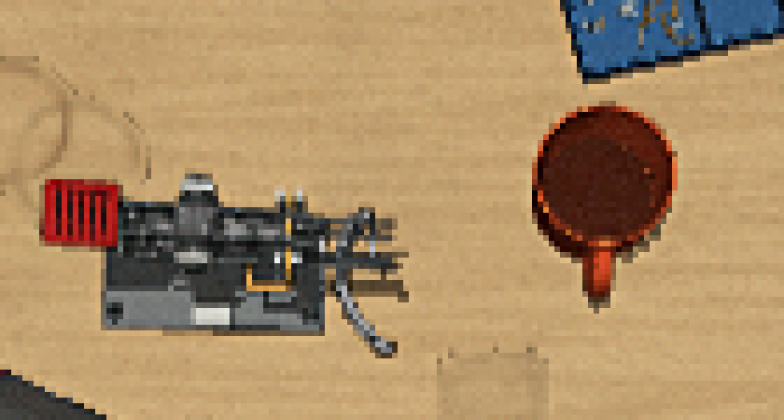

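View pics/cropS.png

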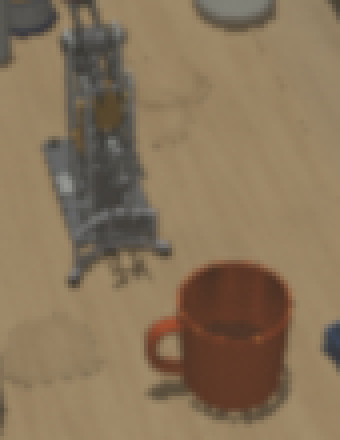

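The crops confirm the target: mug A at (600,180) in the crop, with its handle towards the robot (-x). The dispenser's pad is to the left and its stop opens to the right. Now I'll fit the dispenser frame.

```bash
python3 - <<'E'
from h import *
t=load('top');s=load('side')
T=lambda x,y,z: ray(t,x/5.6+222,y/5.6+170,z).round(4)
S=lambda x,y,z: ray(s,x/4+245,y/4+170,z).round(4)
A=T(102,328,.008);B=T(325,332,.008);print('plate edge',A,B,np.linalg.norm(A-B))
d=(A-B)/np.linalg.norm(A-B)
print('arc ends',T(385,348,.007),T(370,215,.007),'S',S(75,282,.007),S(164,248,.007))
r1,r2=T(398,228,.08),T(398,266,.08);print('rods',r1,r2)
pad=T(80,213,.152);print('pad',pad, 'mugrim',T(604,176,.068))
tr=(pad-(r1+r2)/2)[:2];tr/=np.linalg.norm(tr);print('track dir',tr,'plate dir',d)
# plate: 44..156 out, 60 wide; right of track direction or left?
for dd in (tr,d[:2]):
    n=np.array([-dd[1],dd[0]]) # left of track (towards -x world)
    bay=(A[:2]+B[:2])/2-n*.03-dd*.1; print('bay from plate',bay, 'pad-bay along/left',(pad[:2]-bay)@dd,(pad[:2]-bay)@n)
P=cloud(t); hsv=cv2.cvtColor(t['frame'],cv2.COLOR_RGB2HSV)
m=np.zeros(hsv.shape[:2],bool);m[185:235,314:350]=1
red=m&((hsv[...,0]<12)|(hsv[...,0]>172))&(hsv[...,1]>130)
q=P[red&(abs(P[...,2]-.066)<.006)]; q=q[q[:,0]>.61]
print(len(q)); M=np.c_[2*q[:,:2],np.ones(len(q))];x=np.linalg.lstsq(M,(q[:,:2]**2).sum(1),rcond=None)[0];print('mug fit',x[:2],np.sqrt(x[2]+x[:2]@x[:2]))
E
```

```text
plate edge [0.5816 0.1453 0.008 ] [0.5809 0.0334 0.008 ] 0.11190218943345122
arc ends [0.5733 0.0033 0.007 ] [0.6411 0.0116 0.007 ] S [ 0.5761 -0.0036  0.007 ] [0.6415 0.0123 0.007 ]
rods [ 0.6205 -0.0021  0.08  ] [ 0.6022 -0.0023  0.08  ]
pad [0.6116 0.1397 0.152 ] mugrim [ 0.6494 -0.1011  0.068 ]
track dir [0.0017618  0.99999845] plate dir [0.00625546 0.99998043 0.        ]
bay from plate [ 0.61107377 -0.0107027 ] pad-bay along/left 0.15040339252921595 -0.0002612461994839378
bay from plate [ 0.61062387 -0.01083571] pad-bay along/left 0.15053886817257764 -3.444362452578974e-05
85
mug fit [ 0.6503881  -0.10040437] 0.03371710819553838
```

```bash
cat >> h.py <<'E'
from scipy.spatial.transform import Rotation as Ro
def pose():
    o=ctrl.get_obs(); q=o['eef_rot']; return np.array(o['eef_pos']),Ro.from_quat([q[1],q[2],q[3],q[0]]).as_matrix(),o
def target(u,tilt,flip=1):
    u=np.array([*u,0.])/np.linalg.norm(u); d=np.array([0,0,-1.])
    y=d*np.cos(tilt)+u*np.sin(tilt); z=flip*(u*np.cos(tilt)-d*np.sin(tilt)); return np.c_[np.cross(y,z),y,z]
def rel(X,Rt=None):
    p,R,o=pose(); s=(R.T@(np.array(X)-p)*100).round(2)
    r=None if Rt is None else Ro.from_matrix(R.T@Rt).as_rotvec().round(3); return s,r
E
python3 - <<'E'
from h import *
p,R,o=pose(); print(R.round(3))
for y in (10,23):
  for f in(1,-1):
    a=np.radians(y); print(y,f,rel([.66,-.15,.3],target((-np.sin(a),np.cos(a)),.2,f)))
t=load('top');P=cloud(t);hsv=cv2.cvtColor(t['frame'],cv2.COLOR_RGB2HSV)
m=np.zeros(hsv.shape[:2],bool);m[150:190,316:368]=1
b=m&(abs(hsv[...,0].astype(int)-110)<12)&(hsv[...,1]>100); v,u=np.where(b)
hl=cv2.convexHull(np.c_[u,v].astype(np.int32)); bx=cv2.boxPoints(cv2.minAreaRect(hl)); zt=np.percentile(P[b][:,2],[10,50,90]); print('meter z',zt,[ray(t,*c,zt[1]).round(3)[:2].tolist() for c in bx])
# tall things on the traverse
for x in np.arange(.2,.75,.1):
    print(round(x,1),[round(float(P[...,2][(abs(P[...,0]-x)<.05)&(abs(P[...,1]-yy)<.05)&(t['depth']>0)].max(initial=0)),2) for yy in np.arange(.6,-.35,-.1)])
E
```

```text
[[ 0.332 -0.001 -0.943]
 [ 0.943 -0.001  0.332]
 [-0.002 -1.     0.   ]]
10 1 (array([-49.67,  -6.9 , -67.24]), array([ 0.182,  1.054, -0.107]))
10 -1 (array([-49.67,  -6.9 , -67.24]), array([-0.124, -2.076, -0.209]))
23 1 (array([-49.67,  -6.9 , -67.24]), array([ 0.189,  0.828, -0.085]))
23 -1 (array([-49.67,  -6.9 , -67.24]), array([-0.104, -2.302, -0.231]))
meter z [-0.00068256  0.00277963  0.01867377] [[0.781, -0.079], [0.81, -0.191], [0.743, -0.205], [0.715, -0.094]]
0.2 [0.31, 0.4, 0.01, 0.01, 0.01, 0.01, 0.01, 0.01, 0.01, 0.01]
0.3 [0.03, 0.03, 0.03, 0.01, 0.07, 0.11, 0.01, 0.02, 0.01, 0.01]
0.4 [0.03, 0.04, 0.03, 0.01, 0.12, 0.12, 0.11, 0.08, 0.1, 0.1]
0.5 [0.02, 0.01, 0.01, 0.08, 0.12, 0.12, 0.11, 0.08, 0.1, 0.1]
0.6 [0.01, 0.01, 0.01, 0.13, 0.16, 0.16, 0.13, 0.07, 0.01, 0.03]
0.7 [0.01, 0.02, 0.44, 0.46, 0.01, 0.01, 0.01, 0.07, 0.02, 0.07]
```

```bash
python3 -m jog '[[[0,-0.9,0],[0.023,0.11,-0.011],4],[[0,-0.9,0],[0.023,0.11,-0.011],4],[[0,-0.9,0],[0.023,0.11,-0.011],4],[[0,-0.9,0],[0.023,0.11,-0.011],4],[[0,-0.9,0],[0.023,0.11,-0.011],4],[[0,-0.9,0],[0.023,0.11,-0.011],4],[[0,-0.9,0],[0.023,0.11,-0.011],4],[[0,-0.9,0],[0.023,0.11,-0.011],4]]'
python3 - <<'E'
from h import *
p,R,o=pose();a=np.radians(22);u=np.array([-np.sin(a),np.cos(a)])
X=np.array([.650,-.100])-.055*u; print(p,R.round(2),X,rel([*X,.25],target(u,.2)))
E
```

```text
time_s: 0.77
eef_pos: [0.1917, 0.534, 0.2973]
eef_rot: [0.762, -0.628, -0.092, 0.126]
wrist_force: [-0.6, 0.0, 0.2]
opening: 0.466
[0.19165732 0.53400603 0.2972885 ] [[ 0.95 -0.08 -0.3 ]
 [ 0.31  0.18  0.93]
 [-0.02 -0.98  0.19]] [ 0.67060336 -0.15099511] (array([ 24.58, -11.26, -79.23]), array([ 0.004, -0.073, -0.003]))
```

```bash
python3 -m jog '[[[1.02,-0.68,-3.26],[0,-0.006,0],4],[[1.02,-0.68,-3.26],[0,-0.006,0],4],[[1.02,-0.68,-3.26],[0,-0.006,0],4],[[1.02,-0.68,-3.26],[0,-0.006,0],4],[[1.02,-0.68,-3.26],[0,-0.006,0],4],[[1.02,-0.68,-3.26],[0,-0.006,0],4],[[1.02,-0.68,-3.26],[0,-0.006,0],4],[[1.02,-0.68,-3.26],[0,-0.006,0],4],[[1.02,-0.68,-3.26],[0,-0.006,0],4],[[1.02,-0.68,-3.26],[0,-0.006,0],4],[[1.02,-0.68,-3.26],[0,-0.006,0],4],[[1.02,-0.68,-3.26],[0,-0.006,0],4]]'
python3 - <<'E'
from h import *
p,R,o=pose();a=np.radians(22);u=np.array([-np.sin(a),np.cos(a)])
X=np.array([.650,-.100])-.055*u; print(rel([*X,.27],target(u,.2)))
E
```

```text
time_s: 1.77
eef_pos: [0.4434, 0.1865, 0.2981]
eef_rot: [0.76, -0.621, -0.121, 0.151]
wrist_force: [-0.3, 0.4, 0.6]
opening: 0.472
(array([  8.26,  -5.24, -39.59]), array([-0.001,  0.004, -0.005]))
```

```bash
python3 -m jog '[[[0.7,-0.44,-3.3],[0,0,0],4],[[0.7,-0.44,-3.3],[0,0,0],4],[[0.7,-0.44,-3.3],[0,0,0],4],[[0.7,-0.44,-3.3],[0,0,0],4],[[0.7,-0.44,-3.3],[0,0,0],4],[[0.7,-0.44,-3.3],[0,0,0],4],[[0.7,-0.44,-3.3],[0,0,0],4],[[0.7,-0.44,-3.3],[0,0,0],4],[[0.7,-0.44,-3.3],[0,0,0],4],[[0.7,-0.44,-3.3],[0,0,0],4],[[0.7,-0.44,-3.3],[0,0,0],4],[[0.7,-0.44,-3.3],[0,0,0],4]]'
python3 - <<'E'
from h import *
p,R,o=pose();a=np.radians(22);u=np.array([-np.sin(a),np.cos(a)])
X=np.array([.650,-.100])-.055*u; print(rel([*X,.12],target(u,.2)),rel([*X,.025],target(u,.2)))
E
```

```text
time_s: 2.77
eef_pos: [0.6782, -0.1702, 0.2622]
eef_rot: [0.762, -0.619, -0.117, 0.152]
wrist_force: [1.1, 0.6, 0.4]
opening: 0.47
(array([ 0.15, 14.34, -0.91]), array([-0.007, -0.   , -0.01 ])) (array([ 0.24, 23.64, -2.87]), array([-0.007, -0.   , -0.01 ]))
```

```bash
python3 -m jog '[[[0.02,2.2,-0.3],[0,0,0],4],[[0.02,2.2,-0.3],[0,0,0],4],[[0.02,2.2,-0.3],[0,0,0],4],[[0.02,2.2,-0.3],[0,0,0],4],[[0.02,2.2,-0.3],[0,0,0],4],[[0.02,2.2,-0.3],[0,0,0],4],[[0.02,2.0,-0.24],[0,0,0],4],[[0.02,2.0,-0.24],[0,0,0],4],[[0.02,2.0,-0.24],[0,0,0],4],[[0.02,2.0,-0.24],[0,0,0],4],[[0.02,1,-0.12],[0,0,0],4],[[0,0.5,0],[0,0,0],4]]'
python3 - <<'E'
from h import *
p,R,o=pose();a=np.radians(22);u=np.array([-np.sin(a),np.cos(a)])
X=np.array([.650,-.100])-.055*u; print(rel([*X,.025],target(u,.2)))
t=grab('top');s=grab('side')
A=cv2.resize(t['frame'][150:260,210:370],None,fx=4,fy=4,interpolation=3);B=cv2.resize(s['frame'][190:300,240:340],None,fx=4,fy=4,interpolation=3)
im=np.zeros((440,800,3),np.uint8);im[:,:480]=A[:,160:];im[:,480:]=B[:,:320];save(im,'pre')
E
```

```text
time_s: 3.77
eef_pos: [0.6701, -0.1624, 0.0139]
eef_rot: [0.763, -0.619, -0.111, 0.15]
wrist_force: [-0.2, 0.2, 0.4]
opening: 0.466
(array([ 0.44, -0.87,  1.26]), array([-0.012, -0.012, -0.015]))
```

View pics/pre.png

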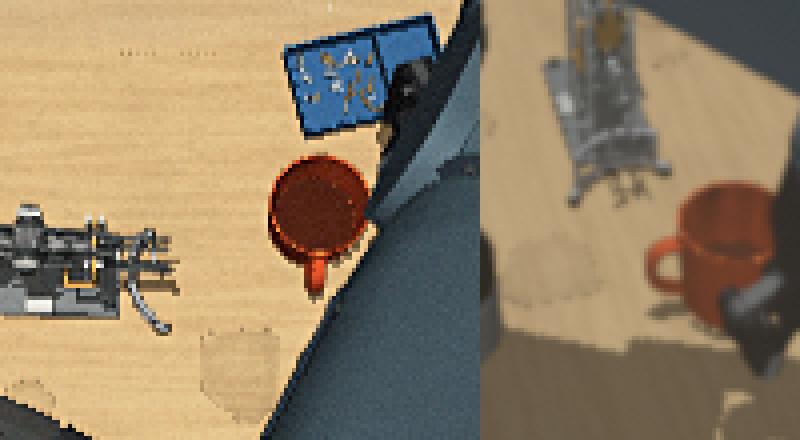

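The mug at crop (318,208) is undisturbed, with the fingers behind it. The dispenser is at the left.

```bash
python3 -m jog '[[[0.4,-0.9,0.5],[-0.006,-0.006,-0.008],4],[[0,0,0],[-0.006,-0.006,-0.007],4]]'
cat >> h.py <<'E'
a=np.radians(22);u=np.array([-np.sin(a),np.cos(a)]);RT=target(u,.2)
xd=np.array([-.170,.985]);bay=np.array([.611,-.011])
E
python3 - <<'E'
from h import *
p,R,o=pose(); W=bay-.05*xd-.037*u
print(p,W,rel([*W,.022],RT), rel([*(np.array([.65,-.1])-.037*u),.022],RT))
E
```

```text
time_s: 4.03
eef_pos: [0.6745, -0.1584, 0.0267]
eef_rot: [0.759, -0.622, -0.122, 0.147]
wrist_force: [0.6, -1.4, -0.5]
opening: 0.471
[ 0.67446147 -0.1584487   0.02668091] [ 0.63336044 -0.0945558 ] (array([-1.42,  1.92,  7.23]), array([0.002, 0.001, 0.003])) (array([-0.08,  0.98,  2.49]), array([0.002, 0.001, 0.003]))
```

```bash
python3 -m jog '[[[0,0.3,0.6],[0,0,0],4],[[0,0.25,0.6],[0,0,0],4],[[0,0.2,0.5],[0,0,0],4],[[0,0.2,0.5],[0,0,0],4],[[-0.1,0.1,0.45],[0,0,0],4],[[-0.14,0.1,0.47],[0,0,0],4],[[-0.14,0.1,0.47],[0,0,0],4],[[-0.14,0.1,0.47],[0,0,0],4],[[-0.14,0.1,0.47],[0,0,0],4]]'
python3 - <<'E'
from h import *
p,R,o=pose(); W=bay-.05*xd-.037*u
print(p,rel([*W,.022],RT))
t=grab('top');s=grab('side')
A=cv2.resize(t['frame'][150:260,250:370],None,fx=4,fy=4,interpolation=3);B=cv2.resize(s['frame'][190:300,250:330],None,fx=4,fy=4,interpolation=3)
im=np.hstack([A,B]);save(im,'push1')
E
```

```text
time_s: 4.78
eef_pos: [0.6525, -0.1146, 0.0278]
eef_rot: [0.757, -0.625, -0.127, 0.144]
wrist_force: [0.0, -0.2, 0.7]
opening: 0.475
[ 0.65254163 -0.11455169  0.0277788 ] (array([-1.03,  1.04,  2.42]), array([0.012, 0.003, 0.011]))
```

View pics/push1.png

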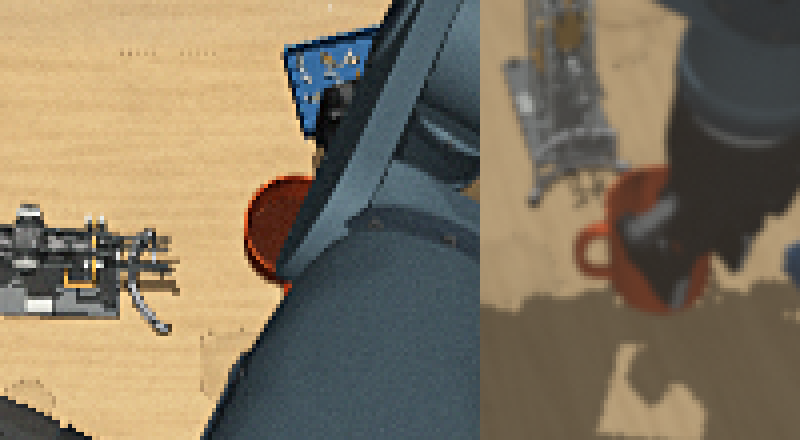

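The mug moved about 15 mm towards the dispenser and sits nested between the fingers. In the crop its rim's left edge is at (245,228). I'll fit the visible rim arc to get its position.

```bash
cat >> h.py <<'E'
from scipy.optimize import least_squares
def mug(c,v1=245):
    "rim circle (r=34.5mm at z=.068) from outer left/far boundary of orange in top view"
    hsv=cv2.cvtColor(c['frame'],cv2.COLOR_RGB2HSV); P=cloud(c)
    m=((hsv[...,0]<13)|(hsv[...,0]>172))&(hsv[...,1]>130)&(hsv[...,2]>50); k=np.zeros_like(m); k[175:v1,277:350]=1; m&=k
    pts=[]
    for v in range(175,v1):
        w=np.where(m[v])[0]
        if len(w)>2: pts.append(ray(c,w[0]-.5,v,.068)[:2])
    pts=np.array(pts); pts=pts[pts[:,0]>pts[np.argmax(pts[:,1]),0]-.016]
    f=least_squares(lambda q:np.hypot(*(pts-q).T)-.0345,pts.mean(0)-[0,.02],loss='soft_l1',f_scale=.001)
    return f.x.round(4),len(pts),np.abs(f.fun).mean().round(4)
E
python3 - <<'E'
from h import *
c=load('top');print(mug(c)); p=pose()[0]
m=mug(c)[0]; e=m-p[:2]; print('nest along/lat',e@u,e@[-u[1],u[0]],'to axis lat',(m-bay)@[-xd[1],xd[0]],'along',(m-bay)@xd)
E
```

```text
(array([ 0.6376, -0.0833]), 15, np.float64(0.0005))
nest along/lat 0.03392355994285365 0.0019598484196288297 to axis lat -0.013909999999999955 along -0.0757375
```

```bash
python3 - <<'E'
from h import *
p=pose()[0]; m=np.array([.6376,-.0833]); off=m-p[:2]
W=bay-.04*xd-off; print(rel([*W,.024],RT)); H=bay+.002*xd-off
p2,R,o=pose(); print('then',(RT.T@np.r_[H-W,0]*100).round(2))
E
```

```text
(array([-0.6 ,  1.06,  3.66]), array([0.011, 0.004, 0.011]))
then [0.89 0.82 4.02]
```

```bash
python3 -m jog '[[[-0.09,0.13,0.46],[0.002,0,0.002],4],[[-0.09,0.13,0.46],[0.002,0,0.002],4],[[-0.09,0.13,0.46],[0.002,0,0.002],4],[[-0.09,0.13,0.46],[0.002,0,0.002],4],[[-0.08,0.13,0.46],[0.002,0,0.002],4],[[-0.08,0.13,0.46],[0,0,0],4],[[-0.08,0.13,0.46],[0,0,0],4],[[0,0.1,0.4],[0,0,0],4]]'
python3 - <<'E'
from h import *
c=grab('top');s=grab('side');r=mug(c);print(r,pose()[0],pose()[2]['wrist_force'])
m=r[0];print('lat',(m-bay)@[-xd[1],xd[0]],'along',(m-bay)@xd)
off=np.array([.6376,-.0833])-[.65254,-.11455]
H=bay+.002*xd-off; print(rel([*H,.024],RT), (pose()[0][:2]+off).round(4))
A=cv2.resize(c['frame'][150:260,250:370],None,fx=4,fy=4,interpolation=3);B=cv2.resize(s['frame'][170:280,240:320],None,fx=4,fy=4,interpolation=3)
save(np.hstack([A,B]),'push2')
E
```

```text
time_s: 5.55
eef_pos: [0.6315, -0.0802, 0.0248]
eef_rot: [0.759, -0.622, -0.122, 0.148]
wrist_force: [0.3, -1.2, 0.7]
opening: 0.467
(array([ 0.6168, -0.0496]), 17, np.float64(0.0007)) [ 0.63129749 -0.0796746   0.02468756] [-0.19865812 -0.65739398  1.06450761]
lat 0.0008489999999999726 along -0.039007
(array([0.96, 0.83, 3.77]), array([0.001, 0.003, 0.   ])) [ 0.6164 -0.0484]
```

View pics/push2.png

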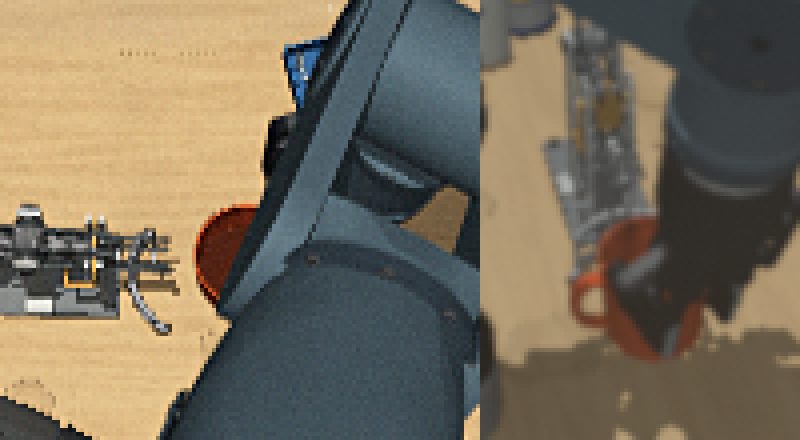

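The mug is now on the dispenser axis, with its rim's left edge at (195,255) in the crop and 39 mm still to go.

```bash
python3 -m jog '[[[0.1,0.09,0.4],[0,0,0],4],[[0.1,0.09,0.4],[0,0,0],4],[[0.1,0.09,0.4],[0,0,0],4],[[0.1,0.09,0.4],[0,0,0],4],[[0.1,0.09,0.4],[0,0,0],4],[[0.1,0.09,0.4],[0,0,0],4],[[0.1,0.09,0.4],[0,0,0],4]]'
python3 - <<'E'
from h import *
off=np.array([.6376,-.0833])-[.65254,-.11455]
c=grab('top');r=mug(c);m=r[0];print(r,pose()[2]['wrist_force'],'lat',(m-bay)@[-xd[1],xd[0]],'along',(m-bay)@xd)
H=bay+.002*xd-off; print(rel([*H,.024],RT), (pose()[0][:2]+off).round(4))
E
```

```text
time_s: 6.23
eef_pos: [0.6268, -0.0486, 0.024]
eef_rot: [0.759, -0.622, -0.122, 0.148]
wrist_force: [0.2, -0.3, 0.4]
opening: 0.47
(array([ 0.6125, -0.0193]), 12, np.float64(0.003)) [-0.21019148  0.30712783  0.48738499] lat -6.650000000005561e-05 along -0.008430500000000011
(array([0.19, 0.13, 0.7 ]), array([0.001, 0.003, 0.   ])) [ 0.6116 -0.0164]
```

```bash
python3 -m jog '[[[0.08,0.06,0.25],[0,0,0],4],[[0.08,0.06,0.25],[0,0,0],4],[[0.05,0.05,0.22],[0,0,0],4],[[0.03,0.03,0.15],[0,0,0],4]]'
python3 - <<'E'
from h import *
off=np.array([.6376,-.0833])-[.65254,-.11455]
o=pose()[2];print(o['wrist_force'],o['torque'],(pose()[0][:2]+off).round(4), rel([*(bay+.002*xd-off),.024],RT))
E
```

```text
time_s: 6.62
eef_pos: [0.6255, -0.038, 0.0238]
eef_rot: [0.759, -0.622, -0.122, 0.149]
wrist_force: [0.3, -7.9, 0.8]
opening: 0.466
[ 0.28617893 -7.86668929  0.76898266] [-1.17126822 -0.07989172  0.14495663] [ 0.6106 -0.0067] (array([-0.08, -0.06, -0.21]), array([0.002, 0.004, 0.   ]))
```

The wrist reads 7.9 N, so the mug is against the stop. I'll back off horizontally and then rise.

```bash
python3 -m jog '[[[0,-0.06,-0.3],[0,0,0],4],[[0,-0.1,-0.5],[0,0,0],4],[[0,-0.2,-1],[0,0,0],4],[[0,-0.2,-1],[0,0,0],4],[[0,-0.2,-1],[0,0,0],4],[[0,-0.2,-1],[0,0,0],4],[[0,-0.2,-1],[0,0,0],4],[[0,-2,-0.4],[0,0,0],4],[[0,-2.5,0],[0,0,0],4],[[0,-3,0],[0,0,0],4],[[0,-3,0],[0,0,0],2],[[0,-3,0],[0,0,0],0]]'
python3 -m jog '[[[0,-3,0],[0,0,0],0],[[0,-3,0],[0,0,0],0],[[0,-3,0],[0,0,0],0]]'
python3 - <<'E'
from h import *
p=pose()[0]; tr=np.array([.004,1.]); 
print(p,rel([.613,.141,.26],target((0,1),0)), rel([.613,.141,.26],target((1,0),0)), rel([.613,.141,.26],target((-1,0),0)))
c=grab('top');s=grab('side')
A=cv2.resize(c['frame'][150:260,210:330],None,fx=4,fy=4,interpolation=3);B=cv2.resize(s['frame'][150:260,240:320],None,fx=4,fy=4,interpolation=3)
save(np.hstack([A,B]),'home')
E
```

```text
time_s: 7.62
eef_pos: [0.6569, -0.1309, 0.1485]
eef_rot: [0.763, -0.618, -0.115, 0.152]
wrist_force: [0.7, -0.5, -0.9]
opening: 0.19
time_s: 7.87
eef_pos: [0.665, -0.1522, 0.2404]
eef_rot: [0.763, -0.617, -0.113, 0.152]
wrist_force: [0.0, -0.1, 0.8]
opening: 0.002
[ 0.66503233 -0.15216178  0.24038127] (array([ 6.04,  4.17, 28.92]), array([-0.208,  0.378, -0.055])) (array([ 6.04,  4.17, 28.92]), array([-0.127,  1.942, -0.217])) (array([ 6.04,  4.17, 28.92]), array([-0.196, -1.187,  0.115]))
```

View pics/home.png

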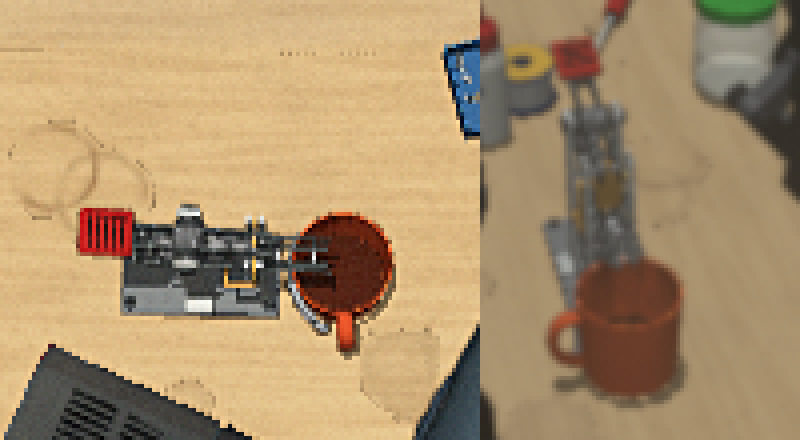

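```bash
python3 - <<'E'
from h import *
c=load('top')
hsv=cv2.cvtColor(c['frame'],cv2.COLOR_RGB2HSV)
m=((hsv[...,0]<13)|(hsv[...,0]>172))&(hsv[...,1]>130)&(hsv[...,2]>50);k=np.zeros_like(m);k[195:245,283:316]=1;m&=k
v,w=np.where(m);print('bbox',w.min(),w.max(),v.min(),v.max())
pts=np.array([ray(c,np.where(m[r])[0].max()+.5,r,.068)[:2] for r in range(206,226)])
f=least_squares(lambda q:np.hypot(*(pts-q).T)-.0345,[.61,-.01]);print('right arc fit',f.x,abs(f.fun).max())
print('by crop centre',ray(c,343/4+210,265/4+150,.068)[:2], 'initial method',mug(c))
E
```

```text
bbox 283 308 203 237
right arc fit [ 0.61117344 -0.00751863] 0.0025327080291340787
by crop centre [ 0.60776321 -0.00949925] initial method (array([ 0.6112, -0.009 ]), 16, np.float64(0.0068))
```

```bash
python3 -m jog '[[[0,-0.5,0],[-0.035,0.063,-0.009],0],[[0,-0.5,0],[-0.035,0.063,-0.009],0],[[0,-0.5,0],[-0.035,0.063,-0.009],0],[[0,-0.5,0],[-0.035,0.063,-0.009],0],[[0,-0.5,0],[-0.035,0.063,-0.009],0],[[0,-0.5,0],[-0.035,0.063,-0.009],0]]'
python3 - <<'E'
from h import *
print(rel([.612,.141,.25],target((0,1),0)))
E
```

```text
time_s: 8.47
eef_pos: [0.6696, -0.166, 0.2747]
eef_rot: [-0.702, 0.712, -0.004, 0.013]
wrist_force: [-1.0, 0.1, 1.2]
opening: -0.002
(array([-6.52,  1.94, 30.58]), array([ 0.015, -0.024,  0.012]))
```

```bash
python3 -m jog '[[[-0.6,0.18,2.8],[0,-0.004,0],0],[[-0.6,0.18,2.8],[0.003,-0.004,0.002],0],[[-0.6,0.18,2.8],[0.003,-0.004,0.002],0],[[-0.6,0.18,2.8],[0.003,-0.004,0.002],0],[[-0.6,0.18,2.8],[0.003,-0.004,0.002],0],[[-0.6,0.18,2.8],[0.003,-0.004,0.002],0],[[-0.6,0.18,2.8],[0,0,0],0],[[-0.6,0.18,2.8],[0,0,0],0],[[-0.6,0.18,2.8],[0,0,0],0],[[-0.6,0.18,2.8],[0,0,0],0],[[-0.5,0.18,2.4],[0,0,0],0],[[0,0,0],[0,0,0],0]]'
python3 - <<'E'
from h import *
print(rel([.612,.142,.165],target((0,1),0)))
E
```

```text
time_s: 9.47
eef_pos: [0.6072, 0.1424, 0.2459]
eef_rot: [-0.706, 0.708, -0.006, 0.003]
wrist_force: [-0.1, -1.1, -0.3]
opening: -0.001
(array([ 0.51,  8.08, -0.02]), array([ 0.002, -0.013, -0.004]))
```

```bash
python3 -m jog '[[[0.15,1.5,0],[0,-0.006,0],0],[[0.15,1.5,0],[0,-0.006,0],0],[[0.15,1.5,0],[0,0,0],0],[[0.06,1.5,0],[0,0,0],0],[[0,1.2,0],[0,0,0],0],[[0,0.7,0],[0,0,0],0],[[0,0.2,0],[0,0,0],0]]'
python3 - <<'E'
from h import *
print(rel([.612,.142,.130],target((0,1),0)))
E
```

```text
time_s: 10.05
eef_pos: [0.6146, 0.139, 0.1606]
eef_rot: [-0.706, 0.708, -0.001, -0.001]
wrist_force: [-0.2, 1.1, 0.6]
opening: -0.002
(array([-0.25,  3.06,  0.31]), array([ 0.004,  0.   , -0.003]))
```

```bash
python3 -m jog '[[[-0.05,0.6,0.05],[0,0,0],0],[[-0.05,0.6,0.05],[0,0,0],0],[[-0.05,0.6,0.06],[0,0,0],0],[[-0.05,0.6,0.06],[0,0,0],0],[[0,0.45,0.06],[0,0,0],0]]'
```

```text
time_s: 10.47
eef_pos: [0.6151, 0.1417, 0.1339]
eef_rot: [-0.706, 0.708, 0.001, 0.001]
wrist_force: [-2.1, -0.2, 6.1]
opening: -0.001
```

```bash
python3 -m jog '[[[-0.05,0.35,0],[0,0,0],0],[[-0.05,0.2,0],[0,0,0],0]]'
```

```text
time_s: 10.63
eef_pos: [0.6153, 0.1417, 0.1316]
eef_rot: [-0.706, 0.708, 0.002, 0.002]
wrist_force: [-7.2, 0.7, 18.9]
opening: 0.004
```

```bash
python3 -m jog '[[[0,0,0],[0,0,0],0],[[0,0,0],[0,0,0],0],[[0,0,0],[0,0,0],0],[[0,0,0],[0,0,0],0],[[0,0,0],[0,0,0],0],[[0,0,0],[0,0,0],0]]'
python3 - <<'E'
from h import *
s=grab('side');c=grab('top');o=pose()[2];print(o['eef_pos'],o['wrist_force'])
A=cv2.resize(c['frame'][150:260,210:330],None,fx=4,fy=4,interpolation=3);B=cv2.resize(s['frame'][150:260,240:320],None,fx=4,fy=4,interpolation=3)
save(np.hstack([A,B]),'press1')
E
```

```text
time_s: 11.13
eef_pos: [0.6154, 0.1416, 0.1359]
eef_rot: [-0.705, 0.709, 0.004, 0.002]
wrist_force: [-1.8, -1.1, 5.3]
opening: -0.001
[0.6154065 0.1415822 0.1357791] [-1.95702546 -0.48347574  4.68519284]
```

View pics/press1.png

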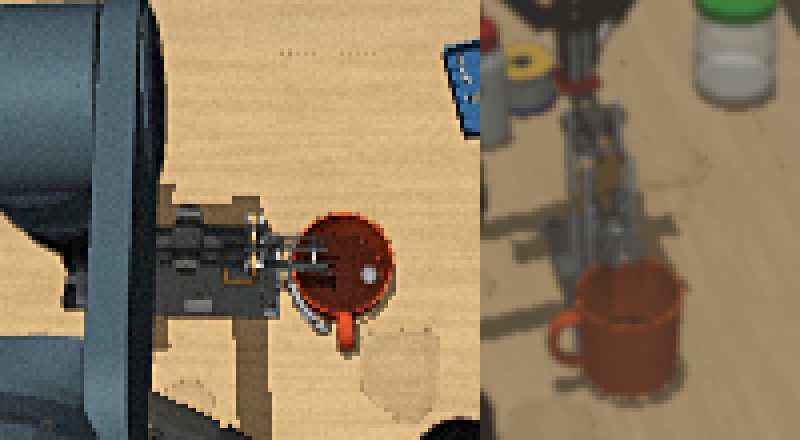

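One steel ball lies in the mug at crop (370,272). I'll let the pad rise fully and wait for the next ball to roll to the gate.

```bash
python3 -m jog '[[[0,-0.6,-0.05],[0,0,0],0],[[0,-0.6,-0.05],[0,0,0],0],[[0,-0.6,-0.05],[0,0,0],0],[[0,-0.7,-0.05],[0,0,0],0],[[0,-0.7,-0.05],[0,0,0],0],[[0,0,0],[0,0,0],0],[[0,0,0],[0,0,0],0],[[0,0,0],[0,0,0],0],[[0,0,0],[0,0,0],0],[[0,0,0],[0,0,0],0],[[0,0,0],[0,0,0],0],[[0,0,0],[0,0,0],0]]'
python3 -m jog '[[[0,0,0],[0,0,0],0],[[0,0,0],[0,0,0],0],[[0,0,0],[0,0,0],0],[[0,0,0],[0,0,0],0],[[0,0,0],[0,0,0],0],[[0,0,0],[0,0,0],0],[[0,0,0],[0,0,0],0],[[0,0,0],[0,0,0],0]]'
python3 - <<'E'
from h import *
print(rel([.6135,.142,.1316],target((0,1),0)))
E
```

```text
time_s: 12.23
eef_pos: [0.615, 0.1387, 0.1687]
eef_rot: [-0.705, 0.709, 0.003, 0.002]
wrist_force: [-0.2, 0.9, 0.2]
opening: 0.0
time_s: 12.9
eef_pos: [0.6146, 0.1387, 0.168]
eef_rot: [-0.705, 0.709, 0.003, 0.001]
wrist_force: [0.5, 0.3, -0.5]
opening: 0.001
(array([-0.13,  3.63,  0.35]), array([0.007, 0.002, 0.006]))
```

Second stroke.

```bash
python3 -m jog '[[[-0.03,0.6,0.05],[0,0,0],0],[[-0.03,0.7,0.05],[0,0,0],0],[[-0.03,0.6,0.05],[0,0,0],0],[[-0.03,0.6,0.06],[0,0,0],0],[[0,0.6,0.06],[0,0,0],0],[[0,0.45,0.05],[0,0,0],0],[[0,0.35,0],[0,0,0],0],[[0,0.2,0],[0,0,0],0]]'
```

```text
time_s: 13.57
eef_pos: [0.6157, 0.1428, 0.1313]
eef_rot: [-0.705, 0.709, 0.005, 0.003]
wrist_force: [-11.7, -0.5, 20.4]
opening: 0.002
```

```bash
python3 -m jog '[[[0,0.1,0],[0,0,0],0],[[0,0.1,0],[0,0,0],0],[[0,0.1,0],[0,0,0],0],[[0,0.1,0],[0,0,0],0],[[0,0,0],[0,0,0],0],[[0,0,0],[0,0,0],0]]'
python3 - <<'E'
from h import *
s=grab('side');c=grab('top');o=pose()[2];print(o['eef_pos'],o['wrist_force'])
A=cv2.resize(c['frame'][150:260,210:330],None,fx=4,fy=4,interpolation=3);B=cv2.resize(s['frame'][150:260,240:320],None,fx=4,fy=4,interpolation=3)
save(np.hstack([A,B]),'press2')
E
```

```text
time_s: 14.07
eef_pos: [0.6153, 0.1429, 0.1324]
eef_rot: [-0.704, 0.71, 0.006, 0.003]
wrist_force: [-1.1, 0.2, 5.6]
opening: 0.0
[0.61530826 0.14283515 0.13229084] [-1.2332716   0.13681867  4.69375118]
```

View pics/press2.png

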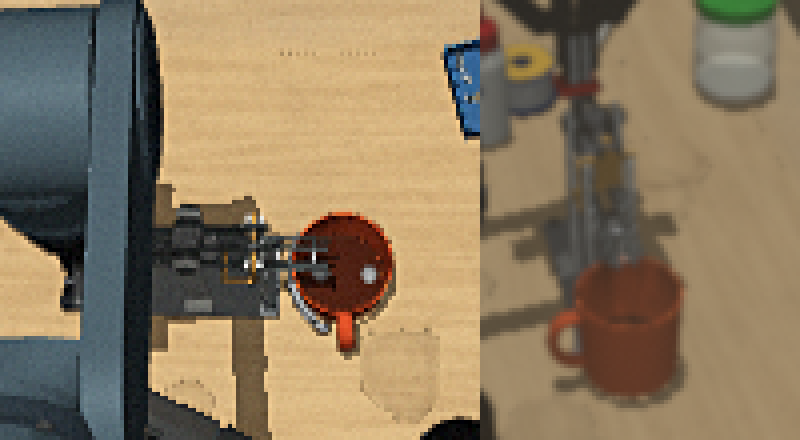

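One ball is clear at (370,272), and a second grey spot sits under the rods at (318,270). I'll release the pad, rise clear, and then check.

```bash
python3 -m jog '[[[0,-0.6,-0.05],[0,0,0],0],[[0,-0.6,-0.05],[0,0,0],0],[[0,-0.6,-0.05],[0,0,0],0],[[0,-0.7,-0.05],[0,0,0],0],[[0,-0.7,-0.05],[0,0,0],0],[[0,-2,0],[0,0,0],0],[[0,-2,0],[0,0,0],0],[[0,-2.5,0],[0,0,0],0],[[0,-2.5,0],[0,0,0],0],[[0,-2.5,0],[0,0,0],0],[[0,-2,0],[0,0,0],0],[[0,0,0],[0,0,0],0]]'
python3 -m jog '[[[0,0,-1],[0,0,0],0],[[0,0,0],[0,0,0],0],[[0,0,0],[0,0,0],0],[[0,0,0],[0,0,0],0],[[0,0,0],[0,0,0],0],[[0,0,0],[0,0,0],0]]'
python3 - <<'E'
from h import *
c0=dict(load('top'));s=grab('side');c=grab('top')
A=cv2.resize(c['frame'][195:240,250:318],None,fx=8,fy=8,interpolation=3)
B=cv2.resize(s['frame'][160:250,255:310],None,fx=4,fy=4,interpolation=3)
im=np.zeros((360,780,3),np.uint8);im[:,:544]=A;im[:,544:764]=B;save(im,'final')
P=cloud(c);print('z grid in mug');print((P[206:226:1,283:310:1,2]*1000).round().astype(int))
E
```

```text
time_s: 15.17
eef_pos: [0.6101, 0.1407, 0.3057]
eef_rot: [-0.704, 0.711, 0.002, -0.001]
wrist_force: [0.2, 0.2, 1.5]
opening: -0.002
time_s: 15.67
eef_pos: [0.608, 0.1292, 0.3016]
eef_rot: [-0.704, 0.711, -0.001, -0.003]
wrist_force: [0.6, -0.9, -0.9]
opening: -0.0
z grid in mug
[[  -2   -2    1    0   66   67   54   52   47   41   39   42   37   40
    41   42   46   50   57   66   72    2   -2    1   -2   -3   -3]
 [  -1   -2   -1   68   60   53   51   39   34   34   29   28   31   27
    31   32   34   36   49   50   59   63   -1    4    0    0   -2]
 [  -2   30   70   64   52   39   31   27   26   21   16   18   15   15
    19   24   24   29   33   39   53   62   66    1    1    0   -2]
 [  94   93   92   90   89   90   91   91   14   12   15   17   18   16
    19   17   16   17   27   35   40   51   60   66    2   -2    0]
 [  36   67   56   40   30   89   89   92   89   86   18   18   18   19
    16   18   19   15   12   21   31   41   51   65   -2   -3   -3]
 [  82   79   47   31   19   77   20   19   19   19   19   23   14   14
    19   19   15   17   20   20   20   35   47  
[... 1280 characters left out ...]
 [  34   67   17   16   15   17   17   15   19   25   21   15   17   17
    15   21   16   18   17   20   18   19   19   67    1    1   -2]
 [  36   52   67   19   12 1181   20   17   15   21   19   18   18   18
    18   21   20   14   16   21   17   15    9    0   -6   -3   -5]
 [  36   32   63   14   21   18   14   18   13   20   16   19   13   18
    22   19   21   20   18   19   12   20   70   -1   -1    1   -1]
 [  35   37   34   71   20   16   17   16   18   21   19   18   19   18
    18   18   19   18   20   12   20   68   -1   -1   -1    1    3]
 [   7   38   34   47   68   16   20   16   16   20   17   19   17   13
    18   18   20   19   15   16   67   42   -1   -3   -1    4    1]]
```

View pics/final.png

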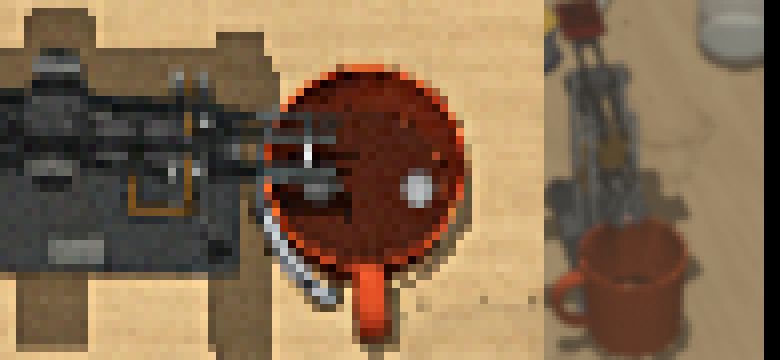

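```bash
python3 - <<'E'
from h import *
for n in('home','press1','press2'):
    im=cv2.imread(f'pics/{n}.png'); print(n,[im[4*(v-150)+1:4*(v-150)+3,4*(u-210)+1:4*(u-210)+3].mean((0,1)).round().tolist() for u,v in((289,218),(290,218),(291,218),(302,218))])
c=load('top');print('now',[c['frame'][v,u][::-1].tolist() for u,v in((289,218),(290,218),(291,218),(302,218))])
print('ball2',ray(c,290,218.5,.025)[:2],'ball1',ray(c,302.3,218.5,.025)[:2])
s=grab('side');P=cloud(s);hsv=cv2.cvtColor(s['frame'],cv2.COLOR_RGB2HSV);k=np.zeros(P.shape[:2],bool);k[155:178,252:276]=1
r=k&((hsv[...,0]<10)|(hsv[...,0]>172))&(hsv[...,1]>130);print('pad',np.median(P[r],0),r.sum())
E
```

```text
home [[16.0, 24.0, 47.0], [24.0, 36.0, 61.0], [45.0, 46.0, 58.0], [16.0, 32.0, 82.0]]
press1 [[17.0, 25.0, 46.0], [26.0, 38.0, 58.0], [39.0, 45.0, 50.0], [181.0, 183.0, 180.0]]
press2 [[104.0, 108.0, 106.0], [107.0, 109.0, 103.0], [80.0, 77.0, 71.0], [180.0, 180.0, 178.0]]
now [[115, 116, 115], [102, 103, 100], [72, 73, 66], [184, 185, 183]]
ball2 [0.6089732  0.00582269] ball1 [ 0.60938064 -0.02834646]
pad [0.61154805 0.12761755 0.15049682] 37
```

```bash
python3 -c "
from bench import ctrl; o=ctrl.get_obs(); print(o['time_s'],o['wrist_force']); print(ctrl.hand_in())"
```

```text
15.8167 [-0.01812723 -0.25036452 -0.0277318 ]
the job is handed in; nothing more can be done
None
```

The job is handed in at 15.8 s on the robot's clock. I pushed the left-hand orange mug along the desk until it stood against the stop, where the wrist read about 8 N. Then I pressed the red pad twice to its stop (about 19–20 N) and let it rise fully each time.

**Mug position:** the rim fits put the mug's axis about 2–4 mm from the bay, upright. These fits were rough, with up to a few mm of residual.

**Balls in the mug:** one grey ball appeared after each stroke, at about (0.609, -0.028) and (0.609, 0.006). The second lies partly hidden under the spout rods, so I identified it by its colour change between pictures. The depth image showed neither ball clearly and did not confirm them.

**Balls left in the track:** I could not see the other two directly, because the lever hides them. I infer they are still there because only two balls show in the mug.

**Lever and arm:** the pad was back up at about 150 mm. The arm was clear of everything, with the wrist force near zero.

**Bystanders:** I saw no sign of any moving in the crops I viewed, but I did not measure their positions.

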